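Put the seal stones away in their boxes

TASK

Four seal stones stand about on the painting desk: a round one, a large square one, a small square one and an oblong one. Put each into the shallow open box of its own shape and size, standing upright on the box's floor, the oblong one turned the way its box runs. Do not topple any stone on the way, and leave the bowl and the paperweight where they are.

Things in the scene. Friction and masses are not known exactly. Their poses are not given: they have to be found in the camera images.
- seal_round_center (a point): Seal stone, round, a cylinder 32 mm in diameter, 70 mm tall, standing upright and loose, 0.06 to 0.5 kg, pale greenish-beige soapstone with a red-stained foot. The point is its centre, 35 mm above its foot; z up.
- seal_large_center (a point): Seal stone, large square, 44 x 44 mm in plan, 70 mm tall, standing upright and loose, 0.06 to 0.5 kg, pale greenish-beige soapstone with a red-stained foot. The point is its centre, 35 mm above its foot; z up, x and y square to its sides.
- seal_small_center (a point): Seal stone, small square, 22 x 22 mm in plan, 70 mm tall, standing upright and loose, 0.06 to 0.5 kg, pale greenish-beige soapstone with a red-stained foot. The point is its centre, 35 mm above its foot; z up, x and y square to its sides.
- seal_oblong_center (a point): Seal stone, oblong, 22 mm along its own x by 44 mm along its own y, 70 mm tall, standing upright and loose, 0.06 to 0.5 kg, pale greenish-beige soapstone with a red-stained foot. The point is its centre, 35 mm above its foot; z up, x and y square to its sides.
- box_round: Shallow open box of dark wood with a blue floor, round, 52 mm across inside (64 outside), walls 6 mm thick. Rim 15 mm above the desk, inner floor 4 mm above the desk; it does not move. Origin: centre of its underside, on the desk; z up.
- box_large: Shallow open box of dark wood with a blue floor, the larger square one, 64 x 64 mm inside (76 outside), walls 6 mm thick. Rim 15 mm above the desk, inner floor 4 mm above the desk; it does not move. Origin: centre of its underside, on the desk; z up, x and y along its sides.
- box_small: Shallow open box of dark wood with a blue floor, the smaller square one, 42 x 42 mm inside (54 outside), walls 6 mm thick. Rim 15 mm above the desk, inner floor 4 mm above the desk; it does not move. Origin: centre of its underside, on the desk; z up, x and y along its sides.
- box_oblong: Shallow open box of dark wood with a blue floor, oblong, 42 mm along its own x by 64 mm along its own y inside (54 x 76 outside), walls 6 mm thick. Rim 15 mm above the desk, inner floor 4 mm above the desk; it does not move. Origin: centre of its underside, on the desk; z up, x and y along its sides.
- bowl: White porcelain bowl, empty and loose, 90 mm across, 50 mm high. To be left alone. Origin: centre of its underside.
- paperweight: Loose dark wooden bar lying flat, 200 mm along its own x, 34 mm wide, 24 mm high. To be left alone. Origin: centre of its underside.
Not all that is in view belongs to the job. Leave any yellow look-alike of the part that bears seal_round_center alone.

How it is judged:
By the outcome, as a careful person would: the job done as asked, in the order asked, and still so for the second after the job is handed in, with the robot touching nothing.
It also fails if it takes over 99 s, if anything falls off the work surface, if the arm or the gripper's body presses on something with over 40 N, if the wrist force passes 120 N, or if a joint passes its speed limit or range.

ROBOT

A 6-joint arm with a two-finger parallel gripper is mounted at the origin on the work surface. World frame = base frame: x ahead of the robot, y to its left, z up, the work surface at z = 0. Lengths are in m, angles in rad, forces in N, time in s.
With the tool pointing down it reaches from about 0.225 to 0.875 m from the base axis. Payload 3.4 kg.
Tool frame: the origin (TCP) lies at the very end of the fingers, on their centre line; the grasp point (between the pads) lies 19 mm behind it; z points along the fingers, x is the direction in which the jaws open and shut, and the axes are right-handed (so a half turn about z gives the same grasp; the last joint's range is limited). The gripper opens to 85 mm and grips with 20 to 120 N. Pads are 22 mm wide; open, the fingers measure 114 mm over their backs; the gripper's body (76 mm by 85 mm) begins 54 mm behind the grasp point. The pads swing forward as they close: fully open they stand 13 mm farther back than shut.
Start: joints at [0.997, 0.276, 1.505, -0, 1.361, -0.121], TCP at [0.252, 0.517, 0.198] pointing down, gripper open.
Joint ranges: [-2.89, 2.89], [-0.75, 2.08], [0.22, 2.7], [-1.18, 4.32], [0.11, 2.71], [-2.7, 2.7]. Speed limits (rad/s): [2.57, 2.57, 3.14, 3.14, 3.14, 3.14].

INTERFACE

Orientations are given as a unit quaternion [w, x, y, z].
In Python, from rig import manip gives the robot as it stands.
- The arm moves only by the tool carry_out, never from a script. Its argument "series" is a list of rows, each a list of 2 entries, a list of its own where there are three numbers: the shift along the tool's x, y, z in mm, then the turn about the tool's z in degrees. A call has 1 to 10 rows; each row shifts and turns the pose as measured when the row begins, along the tool's axes as they then stand; what a row does not reach is not made up. A row lasts 1/12 s, in which the tool goes at most 41.7 mm and 7.16 degrees, less where a joint would pass 70% of its speed; a pose out of reach is approached as far as the arm can. A call is refused whole if a number of a shift passes 41.7 or a number of a turn 7.16, either way. A call with a gripper value outside its range is refused whole. "fingers" is the finger opening in mm, from 0 to 85.4, set as the call begins (left out, the last holds). The fingers move at their own pace and stop on an object; "squeeze" is the grip in N (left out, the last holds). Time passes only in rows, so rows that do not move let the fingers close. It gives the time, the measured TCP pose, the force and the opening at its end, in the units of the state.
- manip.get_state(): the state, without advancing time (a new reading comes with each control period).
- manip.get_image(name): name is "side" or "top"; returns a dict with "frame" (420x560x3 uint8, blue, green, red), "K" (3x3 intrinsics, pixels), "rvec" (rotation vector, rad) and "tvec" (3), from world to camera coordinates, as OpenCV has them. Camera axes: x right, y down, z forward; pixel columns grow to the right and rows downward; lengths in m; the calibration is good to about 2 mm. A picture is of the moment at which its call begins. There is no depth.
- manip.sign_off(): hands the job in, once; it reports no verdict.
The state is a dict: "clock": time; "qpos": joint angles; "qd": joint speeds; "effort": joint torques, N m; "position": TCP position; "ee_rot": TCP orientation; "contact_force": force on the tool from outside, world axes, zero at the start; "moment": the same for the moment, N m; "width": finger opening in m.
Only numpy, scipy, OpenCV 4.12 (cv2) and the standard library are available. Lean on these libraries where they do the work, as an engineer would, in place of code of your own. Each camera call takes 0.05 s, during which the arm holds its last target. There are 200 camera calls.

## Working session

There is one attempt and no reset: what is moved stays moved. The work goes in short steps, Python scripts to look and compute and a tool call to move; the robot and the scene stay as the last step left them, time stands still between calls to the robot, and variables do not carry over. Pictures are saved under pics/ and viewed, about 12 in all and at most 16, crops included, and the job is handed in when it is done.

Besides the shell and the picture viewer there is one more tool, called as a command line: name --argument value ..., lists and objects as JSON in quotes. carry_out: Moves the arm, as the interface text tells. Its arguments: {"type":"object","properties":{"series":{"type":"array","items":{"type":"array"}},"fingers":{"type":"number"},"squeeze":{"type":"number"}},"required":["series"]}

```bash
mkdir -p pics; ls
python3 - <<'E'
from rig import manip
import cv2,pickle
s=manip.get_state();print(s)
for n in("top","side"):
    d=manip.get_image(n);pickle.dump(d,open(f"pics/{n}0.pkl","wb"))
    cv2.imwrite(f"pics/{n}0.png",cv2.resize(d["frame"],(800,600),interpolation=cv2.INTER_CUBIC));print(n,d["K"],d["rvec"],d["tvec"])
E
```

```text
pics
{'clock': 0.0, 'qpos': array([ 9.96972136e-01,  2.76625138e-01,  1.50617254e+00, -2.02804202e-05,
        1.36069937e+00, -1.21008887e-01]), 'qd': array([ 4.35762024e-04, -4.72647702e-04,  7.61546753e-05, -7.84181743e-04,
       -1.89964713e-03, -9.20102538e-04]), 'effort': array([ 1.68865281e-03, -4.16781199e+01, -2.45800030e+01, -2.51781184e-04,
        1.10724391e-02, -3.25037934e-05]), 'position': array([0.25124525, 0.51652741, 0.19730689]), 'ee_rot': array([ 4.12817045e-04,  8.47789395e-01,  5.30332194e-01, -8.58111606e-04]), 'contact_force': array([ 0.24849753,  0.07764248, -0.20655042]), 'moment': array([-0.02843785,  0.01294759,  0.01635021]), 'width': 0.0853421987053677}
top [[546.58518417   0.         278.95196439]
 [  0.         546.58518417 203.19276945]
 [  0.           0.           1.        ]] [ 2.14190584 -2.09235677  0.20151515] [-0.00767079  0.54670301  1.27317902]
side [[470.86994482   0.         279.78970678]
 [  0.         470.86994482 211.67839622]
 [  0.           0.           1.        ]] [ 2.28324951 -0.93090261  0.35253495] [-0.38763033  0.31379766  0.78260611]
```

View pics/top0.png

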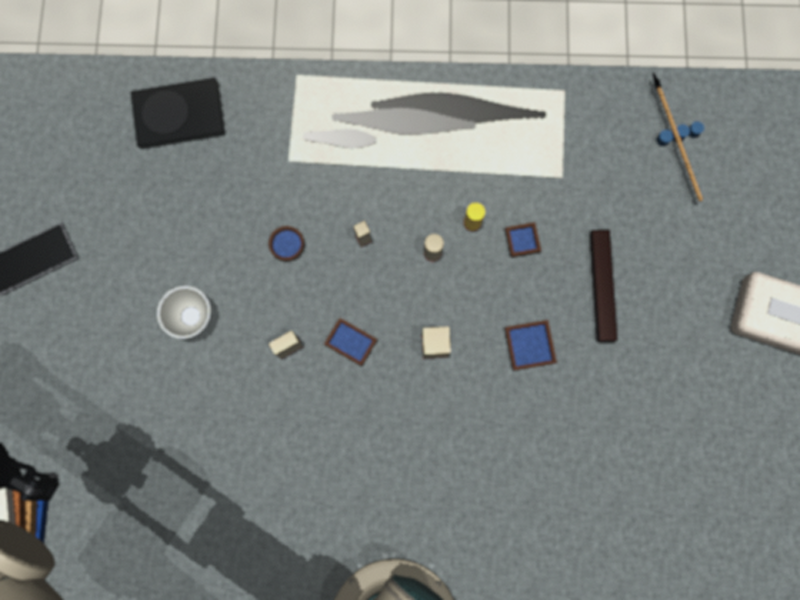

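View pics/side0.png

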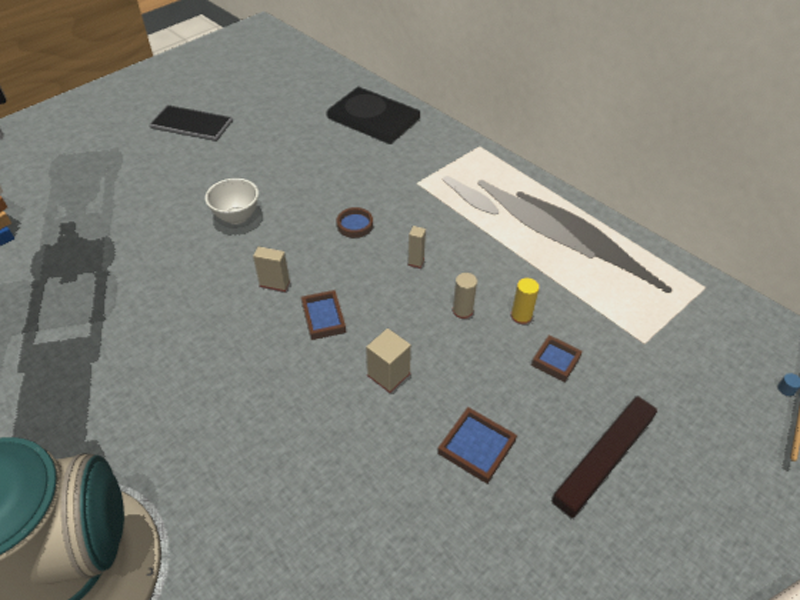

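The top view (800 px scale) shows these pieces:
- **Stones:** round (434,243), large (436,341), small (362,230), oblong (284,343).
- **Boxes:** round (287,244), oblong (351,342), small (522,240), large (530,345).
- **Look-alike:** the yellow cylinder at (475,212). The beige one at (434,243) fits the description, so the yellow one stays put.

Next I'll measure positions and check them in an enlarged crop.

```bash
cat > h.py <<'E'
import numpy as np,cv2
def cam(d):
    R=cv2.Rodrigues(np.array(d["rvec"],float))[0];t=np.array(d["tvec"],float).ravel();return np.array(d["K"]),R,t
def lift(d,uv,z):
    K,R,t=cam(d);uv=np.atleast_2d(np.array(uv,float));r=np.c_[uv,np.ones(len(uv))]@np.linalg.inv(K).T@R;c=-R.T@t
    return c+r*((z-c[2])/r[:,2])[:,None]
def proj(d,P):
    return cv2.projectPoints(np.array(P,float).reshape(-1,1,3),np.array(d["rvec"],float),np.array(d["tvec"],float),np.array(d["K"]),None)[0].reshape(-1,2)
def segs(d,mask,z,amin=30):
    out=[]
    for c in cv2.findContours(mask.astype(np.uint8),cv2.RETR_EXTERNAL,cv2.CHAIN_APPROX_NONE)[0]:
        if cv2.contourArea(c)<amin: continue
        p=lift(d,c.reshape(-1,2),z)[:,:2]
        (cx,cy),(w,h),a=cv2.minAreaRect((p*1000).astype(np.float32))
        out.append((c.reshape(-1,2).mean(0).round(1),round(cx,1),round(cy,1),round(w,1),round(h,1),round(a,1)))
    return out
E
python3 - <<'E'
from h import *
import pickle
d=pickle.load(open("pics/top0.pkl","rb"));f=d["frame"];K,R,t=cam(d);print("cam",-R.T@t)
hsv=cv2.cvtColor(f,cv2.COLOR_BGR2HSV)
def roi(m):
    q=np.zeros_like(m);q[140:270,175:400]=m[140:270,175:400];return q
st=roi(((hsv[...,0]<35)&(hsv[...,1]>20)&(hsv[...,1]<130)&(hsv[...,2]>150)))
bl=roi((hsv[...,0]>100)&(hsv[...,0]<130)&(hsv[...,1]>100))
br=roi(((hsv[...,0]<15)|(hsv[...,0]>165))&(hsv[...,1]>70)&(hsv[...,2]<130))
print("stones z70");[print(x) for x in segs(d,st,.07)]
print("floor z4");[print(x) for x in segs(d,bl,.004)]
print("rim z15");[print(x) for x in segs(d,bl|br,.015)]
c=f[135:270,175:400];cv2.imwrite("pics/crop1.png",cv2.resize(c,None,fx=3.55,fy=3.55,interpolation=cv2.INTER_CUBIC))
E
```

```text
cam [ 0.29067211 -0.00390109  1.3547776 ]
stones z70
(array([197.8, 239.4]), 451.7, 194.9, 22.2, 44.1, 31.0)
(array([305.4, 237.8]), 461.9, -59.1, 45.0, 44.8, 5.4)
(array([303.6, 169.5]), 628.1, -52.5, 27.5, 31.6, 1.3)
(array([252.7, 159.8]), 650.0, 71.3, 22.5, 21.8, 28.8)
floor z4
(array([371. , 241.1]), 465.9, -225.7, 60.5, 60.3, 10.6)
(array([244.9, 238.9]), 464.3, 88.1, 60.6, 38.9, 61.5)
(array([200.1, 170.1]), 638.1, 208.8, 42.1, 46.1, 1.3)
(array([365.8, 167.2]), 655.4, -214.0, 37.5, 37.7, 11.1)
rim z15
(array([370.9, 241.2]), 464.4, -223.6, 74.6, 74.8, 11.1)
(array([245. , 238.9]), 462.7, 87.0, 74.1, 51.9, 61.2)
(array([200.1, 170.1]), 635.2, 207.0, 41.7, 45.8, 1.3)
(array([365.7, 167.3]), 651.9, -211.7, 53.1, 53.0, 11.6)
```

View pics/crop1.png

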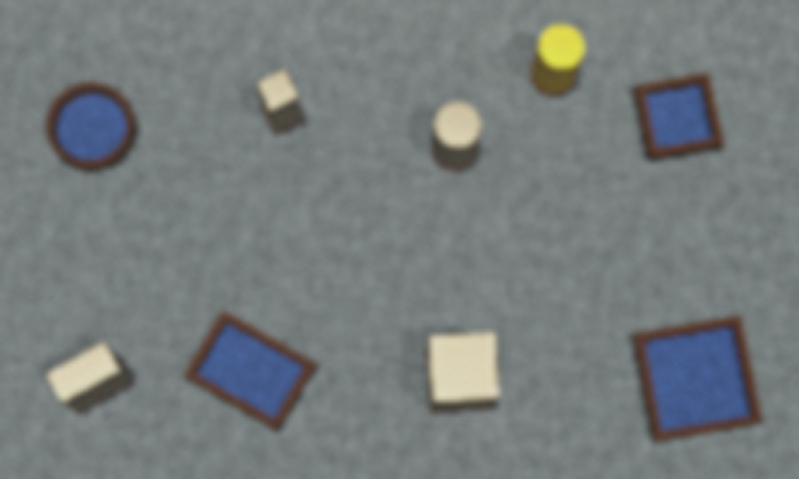

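The crop shows one beige round stone at crop (457,124), with the yellow look-alike at (560,47), which I'll avoid. The measured sizes agree with those given: the oblong reads 22x44, the large 45, the small 22, and the box outsides 75, 74x52 and 53. Stones first: the oblong.

```bash
cat > go.py <<'E'
import sys,numpy as np
from rig import manip
from scipy.spatial.transform import Rotation as Rt
x,y,z,a=map(float,sys.argv[1:5])
s=manip.get_state();q=np.array(s["ee_rot"]);R=Rt.from_quat(q[[1,2,3,0]]).as_matrix()
ang=np.degrees(np.arctan2(R[1,0],R[0,0]));D=(a-ang+90)%180-90
Rn=Rt.from_euler('z',D,degrees=True).as_matrix()@R
d=np.array([x,y,z])-np.array(s["position"])*1000
print("ang",ang.round(1),"tool turn",-D.round(1),"shift before turn",(R.T@d).round(1),"after turn",(Rn.T@d).round(1),"pos",(np.array(s["position"])*1000).round(1),"tilt",R[2].round(3))
E
python3 go.py 452 195 130 31
```

```text
ang 64.1 tool turn 33.1 shift before turn [-201.3  321.2   67.7] after turn [  6.5 379.1  67.4] pos [251.3 516.6 197.4] tilt [-0.002 -0.    -1.   ]
```

carry_out --series '[[[0,0,0],6.6],[[0,0,0],6.6],[[0,0,0],6.6],[[0,0,0],6.6],[[0,0,0],6.7],[[1,35,6],0],[[1,35,6],0],[[1,35,6],0],[[1,35,6],0],[[1,35,6],0]]' --fingers 85 --squeeze 50

```text
clock: 0.93
position: [0.3394, 0.3666, 0.1621]
ee_rot: [0.0, 0.966, 0.258, -0.003]
contact_force: [0.1, 0.9, 0.2]
width: 0.0848
```

```bash
python3 go.py 452 195 130 31
```

```text
ang 29.9 tool turn -1.1 shift before turn [ 12.3 204.9  31.8] after turn [  8.3 205.1  31.9] pos [339.4 366.6 162.1] tilt [-0.006 -0.001 -1.   ]
```

carry_out --series '[[[2,35,6],-1],[[2,35,6],0],[[2,35,6],0],[[2,35,6],0],[[1,35,6],0],[[0,22,2],0],[[0,0,0],0],[[0,0,0],0]]'

```text
clock: 1.6
position: [0.4516, 0.186, 0.1246]
ee_rot: [0.002, 0.965, 0.264, -0.006]
contact_force: [-0.9, -0.2, 0.9]
width: 0.085
```

```bash
python3 go.py 452 195 20 31
```

```text
ang 30.6 tool turn -0.4 shift before turn [  6.3  -7.6 104.5] after turn [  6.4  -7.5 104.5] pos [451.6 186.  124.6] tilt [-0.013  0.    -1.   ]
```

carry_out --series '[[[3,-4,0],0],[[3,-4,0],0],[[0,0,10],0],[[0,0,10],0],[[0,0,0],0],[[0,0,0],0]]'

```text
clock: 2.1
position: [0.4496, 0.2022, 0.103]
ee_rot: [0.001, 0.964, 0.267, -0.006]
contact_force: [0.2, 0.4, 0.4]
width: 0.085
```

```bash
python3 go.py 452 195 20 31
python3 - <<'E'
from h import *
from rig import manip
a=manip.get_image("side");b=manip.get_image("top")
p=proj(a,[.452,.195,.035])[0];q=proj(b,[.452,.195,.035])[0];print(p,q)
f=lambda d,c:cv2.resize(d["frame"][int(max(c[1]-55,0)):int(c[1]+45),int(max(c[0]-50,0)):int(c[0]+50)],(400,400),interpolation=cv2.INTER_CUBIC)
cv2.imwrite("pics/c2.png",np.hstack([f(a,p),f(b,q)]))
E
```

```text
ang 30.9 tool turn -0.1 shift before turn [-0.6  7.7 83. ] after turn [-0.6  7.6 83. ] pos [449.6 202.2 103. ] tilt [-0.013 -0.002 -1.   ]
[189.63144653 187.31925128] [199.88554767 241.13257252]
```

View pics/c2.png

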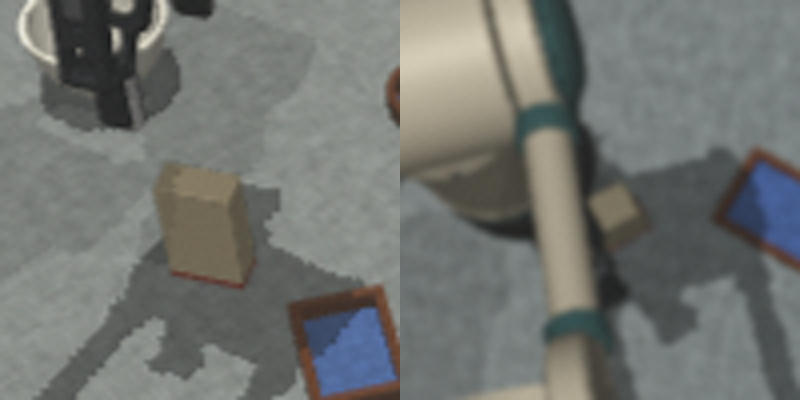

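```bash
python3 go.py 452 195 20 31
python3 - <<'E'
from h import *
from rig import manip
a=manip.get_image("side")
t=np.array([.4496,.2022,.103]);u=np.array([np.cos(.54),np.sin(.54),0])*.043
f=cv2.resize(a["frame"][80:240,80:300],None,fx=3.6,fy=3.6,interpolation=cv2.INTER_CUBIC)
for P,c in((t,(0,0,255)),(t+u+[0,0,.013],(0,255,0)),(t-u+[0,0,.013],(255,0,255)),(t-[0,0,.103],(0,255,255))):
    q=proj(a,P)[0];print(q);cv2.circle(f,tuple(int(v) for v in (q-[80,80])*3.6),5,c,2)
cv2.imwrite("pics/c3.png",f)
E
```

```text
ang 30.9 tool turn -0.1 shift before turn [-0.6  7.3 83.2] after turn [-0.6  7.3 83.2] pos [449.7 201.9 103.2] tilt [-0.013 -0.002 -1.   ]
[182.23062683 164.13590906]
[188.90118544 146.48432439]
[173.27618822 173.5731816 ]
[188.99046386 196.71684716]
```

View pics/c3.png

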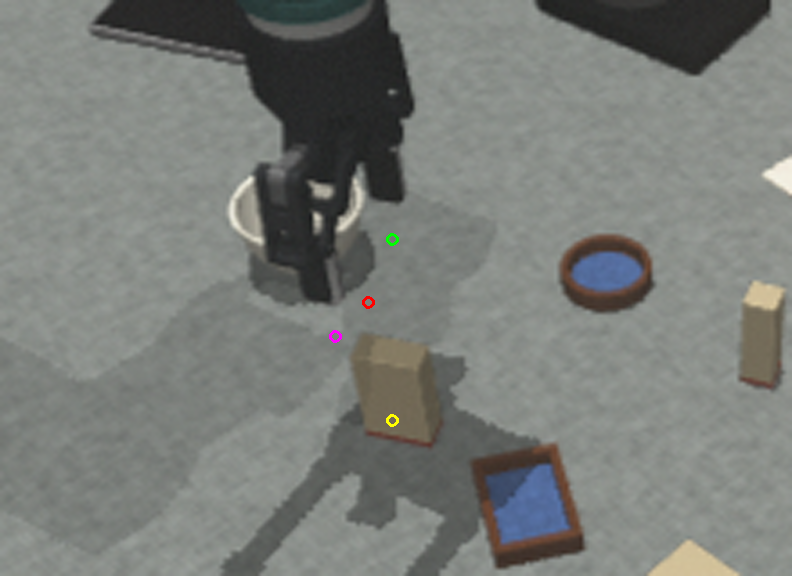

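Run:
```python
from h import *
from rig import manip
a=manip.get_image("side");b=manip.get_image("top")
for z in(.11,.125,.14,.155):print(z,(lift(a,[[168.9,162.8],[187.8,135.6]],z)*1000).round(0).tolist())
t=np.array([.4496,.2022,.103]);u=np.array([np.cos(.54),np.sin(.54),0])*.043
f=cv2.resize(b["frame"][200:320,120:280],None,fx=4.9,fy=4.9,interpolation=cv2.INTER_CUBIC)
for P,c in((t,(0,0,255)),(t+u+[0,0,.013],(0,255,0)),(t-u+[0,0,.013],(255,0,255)),(t-u+[0,0,.043],(255,255,0))):
    q=proj(b,P)[0];print(q);cv2.circle(f,tuple(int(v) for v in (q-[120,200])*4.9),5,c,2)
cv2.imwrite("pics/c4.png",f)
```

```text
0.11 [[428.0, 218.0, 110.0], [510.0, 261.0, 110.0]]
0.125 [[421.0, 204.0, 125.0], [501.0, 245.0, 125.0]]
0.14 [[413.0, 189.0, 140.0], [492.0, 230.0, 140.0]]
0.155 [[406.0, 174.0, 155.0], [483.0, 214.0, 155.0]]
[192.46004731 238.40740745]
[182.82117278 221.48998662]
[200.40672452 254.0343582 ]
[198.4663519  252.65464206]
```

View pics/c4.png

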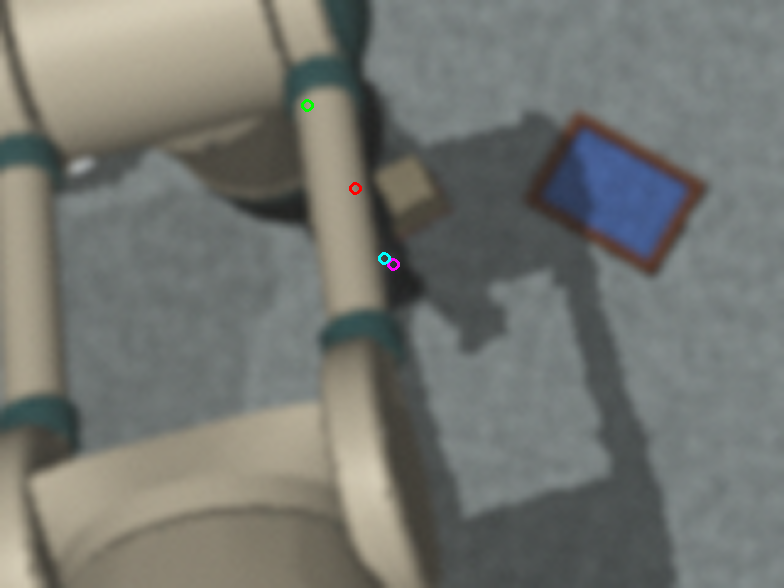

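carry_out --series '[[[0,3.5,0],0],[[0,3.5,0],0],[[0,0,0],0],[[0,0,0],0],[[0,0,0],0],[[0,0,0],0],[[0,0,0],0],[[0,0,0],0]]' --fingers 0

```text
clock: 3.02
position: [0.4558, 0.1943, 0.105]
ee_rot: [0.001, 0.964, 0.265, -0.004]
contact_force: [-0.6, 0.1, -1.2]
width: 0.0
```

```bash
python3 go.py 452 195 20 31
python3 - <<'E'
from h import *
from rig import manip
s=manip.get_state();t=s["position"];print(t,s["qpos"],s["width"])
a=manip.get_image("side")
f=cv2.resize(a["frame"][80:240,80:300],None,fx=3.6,fy=3.6,interpolation=cv2.INTER_CUBIC)
q=proj(a,t)[0];print(q);cv2.circle(f,tuple(int(v) for v in (q-[80,80])*3.6),4,(0,0,255),1)
q=proj(a,t+[0,0,.03])[0];cv2.circle(f,tuple(int(v) for v in (q-[80,80])*3.6),4,(0,255,0),1)
cv2.imwrite("pics/c5.png",f)
E
```

```text
ang 30.8 tool turn -0.2 shift before turn [-2.2 -2.5 85. ] after turn [-2.2 -2.5 85. ] pos [455.8 194.3 105. ] tilt [-0.008 -0.001 -1.   ]
[0.45584167 0.19427036 0.1050153 ] [ 0.26369671  0.23606504  1.81012438 -0.001861    1.10373661 -0.27248365] 1.6152086383500305e-05
[186.71683323 163.88740104]
```

View pics/c5.png

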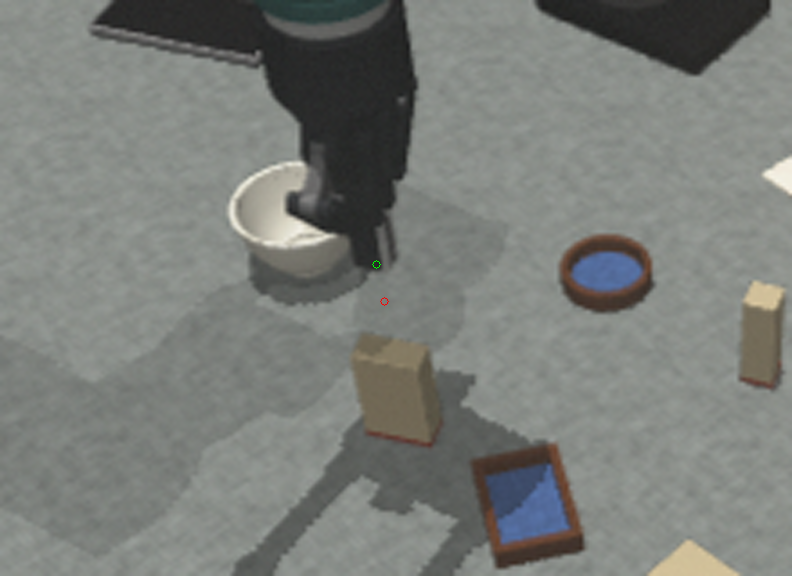

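The closed tips sit at the green mark, about 30 mm above where the state's TCP projects. In the top view the xy position agrees, so I'll treat the reading as roughly 30 mm low in z. I'll open, descend carefully and look again.

carry_out --series '[[[-1,-1.5,0],0],[[-1,-1,0],0],[[0,0,0],0],[[0,0,0],0],[[0,0,0],0],[[0,0,14],0],[[0,0,14],0],[[0,0,14],0],[[0,0,14],0],[[0,0,0],0]]' --fingers 85

```text
clock: 3.9
position: [0.4537, 0.1962, 0.0486]
ee_rot: [0.001, 0.964, 0.266, -0.002]
contact_force: [-0.4, 0.6, -0.3]
width: 0.0852
```

```bash
python3 go.py 452 195 20 31
python3 - <<'E'
from h import *
from rig import manip
s=manip.get_state();t=s["position"];print(s["contact_force"],s["width"])
a=manip.get_image("side")
f=cv2.resize(a["frame"][100:240,100:280],None,fx=4.2,fy=4.2,interpolation=cv2.INTER_CUBIC)
u=np.array([np.cos(.54),np.sin(.54),0])*.043
for k in(-1,1):
  q=proj(a,t+[0,0,.043]+k*u)[0];cv2.circle(f,tuple(int(v) for v in (q-[100,100])*4.2),4,(0,255,0),1)
cv2.imwrite("pics/c6.png",f)
E
```

```text
ang 30.8 tool turn -0.2 shift before turn [-2.   0.2 28.6] after turn [-2.   0.2 28.6] pos [453.7 196.2  48.6] tilt [-0.004  0.001 -1.   ]
[-0.39733688  0.63352014 -0.27821645] 0.08517063476989889
```

View pics/c6.png

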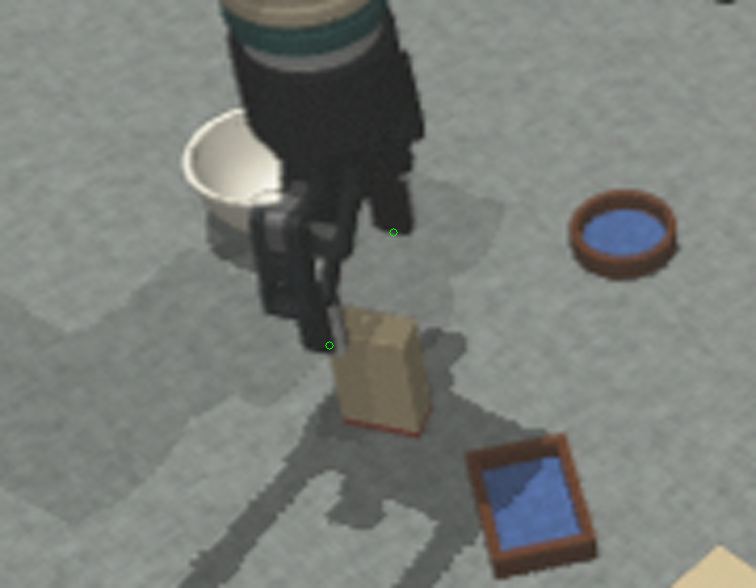

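The fingers straddle the stone: tips at (325,345) and (395,232), stone top at (370,320). I'll go down gently and watch the force.

carry_out --series '[[[-1,0,8],0],[[-1,0,8],0],[[0,0,8],0],[[0,0,8],0],[[0,0,6],0],[[0,0,0],0]]'

```text
clock: 4.45
position: [0.4551, 0.196, 0.0108]
ee_rot: [0.001, 0.964, 0.266, 0.002]
contact_force: [-0.3, -0.3, -0.7]
width: 0.0848
```

```bash
python3 go.py 452 195 -8 31
```

```text
ang 30.8 tool turn -0.2 shift before turn [-3.2 -0.8 18.8] after turn [-3.2 -0.8 18.8] pos [455.1 196.   10.8] tilt [ 0.003  0.003 -1.   ]
```

carry_out --series '[[[-1.5,-0.5,6],0],[[-1.5,0,6],0],[[0,0,4],0],[[0,0,0],0]]'

```text
clock: 4.78
position: [0.4522, 0.1948, -0.007]
ee_rot: [0.001, 0.964, 0.266, 0.002]
contact_force: [-0.3, -0.4, 0.2]
width: 0.0852
```

carry_out --series '[[[0,0,0],0],[[0,0,0],0],[[0,0,0],0],[[0,0,0],0],[[0,0,0],0],[[0,0,0],0],[[0,0,0],0],[[0,0,0],0]]' --fingers 0

```text
clock: 5.45
position: [0.4528, 0.195, -0.0065]
ee_rot: [0.001, 0.964, 0.266, 0.003]
contact_force: [0.8, 0.4, -1.2]
width: 0.0217
```

```bash
cat > shot.py <<'E'
import sys
from h import *
from rig import manip
# name, cam, x0,y0,x1,y1
n,c=sys.argv[1:3];x0,y0,x1,y1=map(int,sys.argv[3:7])
a=manip.get_image(c);k=min(780/(x1-x0),590/(y1-y0))
cv2.imwrite(f"pics/{n}.png",cv2.resize(a["frame"][y0:y1,x0:x1],None,fx=k,fy=k,interpolation=cv2.INTER_CUBIC));print("scale",k)
E
python3 go.py 452 195 -8 31; python3 shot.py c7 side 100 100 280 240
```

```text
ang 30.8 tool turn -0.2 shift before turn [-0.7 -0.4  1.5] after turn [-0.7 -0.4  1.5] pos [452.8 195.   -6.5] tilt [ 0.005  0.003 -1.   ]
scale 4.214285714285714
```

View pics/c7.png

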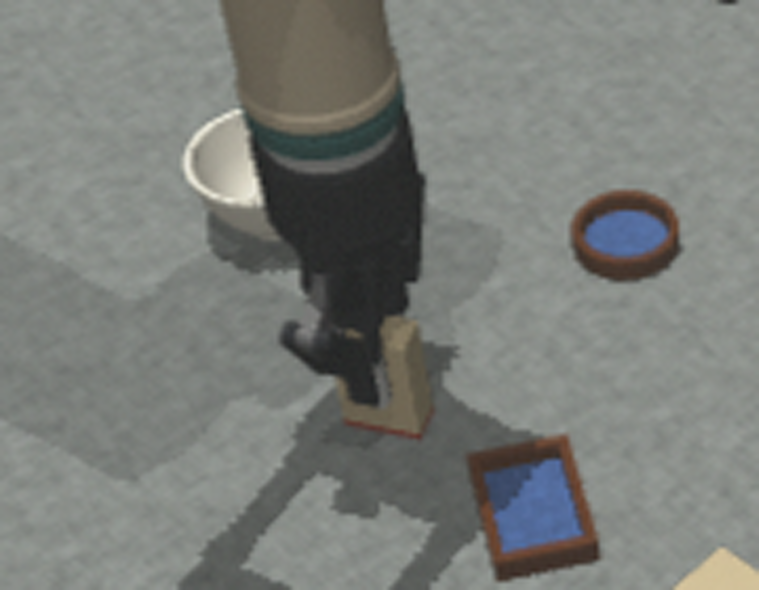

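The grip is good: width 21.7 mm, tips about 20 mm above the desk. Grasp z reading is -6.5, so the placing reading will be about -2.

carry_out --series '[[[0,0,-10],0],[[0,0,-20],0],[[0,0,-20],0],[[0,0,-20],0],[[0,0,-10],6],[[0,0,0],6],[[0,0,0],6],[[0,0,0],6],[[0,0,0],6],[[0,0,0],6]]'

```text
clock: 6.33
position: [0.4489, 0.1941, 0.0752]
ee_rot: [0.001, 0.998, -0.059, -0.001]
contact_force: [0.1, -0.3, -1.5]
width: 0.0212
```

carry_out --series '[[[0,0,0],6],[[0,0,0],6],[[0,0,0],6],[[0,0,0],4],[[0,0,0],0]]'

```text
clock: 6.75
position: [0.4468, 0.1935, 0.0739]
ee_rot: [0.002, 0.966, -0.26, -0.002]
contact_force: [0.0, 0.0, -1.8]
width: 0.0214
```

```bash
python3 go.py 463.5 87.5 40 -29; python3 -c "
from rig import manip;print(manip.get_state()['contact_force'],manip.get_state()['width'])"
```

```text
ang -30.1 tool turn -1.1 shift before turn [67.7 83.1 34.1] after turn [66.1 84.4 34.1] pos [446.8 193.5  73.9] tilt [-0.003  0.005 -1.   ]
[ 0.03829288  0.0499638  -1.79934988] 0.021364484306298736
```

carry_out --series '[[[11,14,0],-1],[[14,17,0],0],[[14,17,0],0],[[14,17,0],0],[[11,14,0],0],[[0,0,0],0],[[0,0,0],0]]'

```text
clock: 7.33
position: [0.4635, 0.0904, 0.0726]
ee_rot: [0.002, 0.97, -0.243, -0.003]
contact_force: [-0.6, 1.1, -1.8]
width: 0.0216
```

```bash
python3 go.py 463.5 87.5 -2 -29
```

```text
ang -28.1 tool turn 0.9 shift before turn [ 1.8  2.1 74.6] after turn [ 1.8  2.1 74.6] pos [463.5  90.4  72.6] tilt [-0.006  0.006 -1.   ]
```

carry_out --series '[[[2,2,0],0.9],[[0,0,12],0],[[0,0,14],0],[[0,0,14],0],[[0,0,10],0],[[0,0,0],0],[[0,0,0],0]]'

```text
clock: 7.92
position: [0.4642, 0.0921, 0.0215]
ee_rot: [0.001, 0.969, -0.248, -0.003]
contact_force: [-0.5, 0.3, -1.7]
width: 0.0214
```

```bash
python3 go.py 463.5 87.5 -2 -29;python3 shot.py c8 side 140 120 310 250
```

```text
ang -28.7 tool turn 0.3 shift before turn [ 1.8  4.3 23.5] after turn [ 1.8  4.3 23.5] pos [464.2  92.1  21.5] tilt [-0.005  0.003 -1.   ]
scale 4.538461538461538
```

View pics/c8.png

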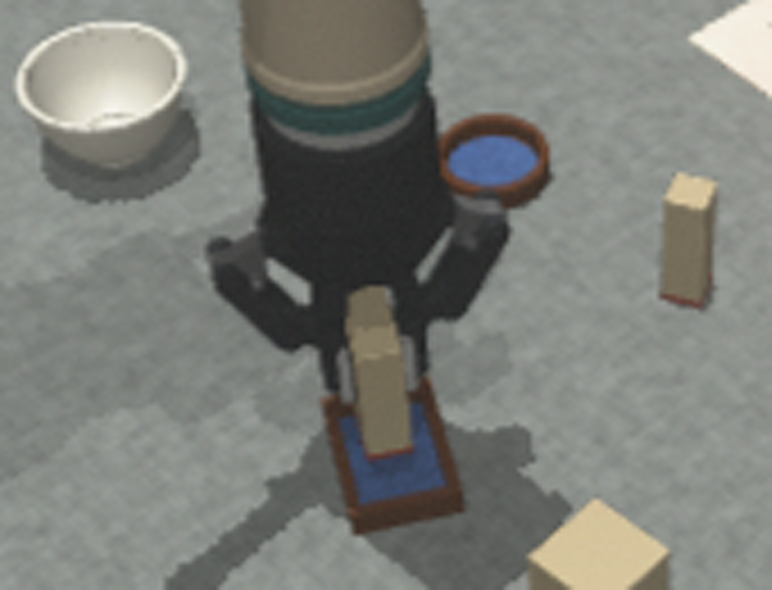

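The stone hangs above its box, aligned and about 20 mm up, with its foot at (387,455) over the floor. Lowering it.

carry_out --series '[[[1,2,0],0],[[1,2,0],0],[[0,0,7],0],[[0,0,7],0],[[0,0,4],0],[[0,0,0],0],[[0,0,0],0]]'

```text
clock: 8.55
position: [0.466, 0.0879, 0.0043]
ee_rot: [-0.0, 0.969, -0.248, -0.0]
contact_force: [0.2, 1.4, -1.9]
width: 0.0214
```

```bash
python3 go.py 463.5 87.5 -2 -29
```

```text
ang -28.7 tool turn 0.3 shift before turn [-2.   1.5  6.3] after turn [-2.   1.6  6.3] pos [466.   87.9   4.3] tilt [-0. -0. -1.]
```

carry_out --series '[[[-1,1,2],0],[[-1,0.5,2],0],[[0,0,2],0],[[0,0,1],0],[[0,0,0],0],[[0,0,0],0]]'

```text
clock: 9.05
position: [0.4639, 0.0876, -0.0023]
ee_rot: [-0.0, 0.969, -0.248, 0.0]
contact_force: [-0.4, 0.1, -1.7]
width: 0.0213
```

```bash
python3 go.py 463.5 87.5 -2 -29
```

```text
ang -28.7 tool turn 0.3 shift before turn [-0.3  0.2 -0.3] after turn [-0.3  0.2 -0.3] pos [463.9  87.6  -2.3] tilt [ 0.001 -0.001 -1.   ]
```

carry_out --series '[[[0,0,1],0],[[0,0,1],0],[[0,0,0],0]]'

```text
clock: 9.3
position: [0.4642, 0.0877, -0.0022]
ee_rot: [-0.0, 0.969, -0.248, 0.001]
contact_force: [-0.5, 0.4, -1.8]
width: 0.0215
```

carry_out --series '[[[0,0,2],0],[[0,0,1.5],0],[[0,0,0],0]]'

```text
clock: 9.55
position: [0.4648, 0.0878, -0.002]
ee_rot: [-0.001, 0.969, -0.247, 0.002]
contact_force: [0.0, 1.0, -2.5]
width: 0.0216
```

The reading is at the expected floor height (-2.5), so I'm releasing.

carry_out --series '[[[0,0,0],0],[[0,0,0],0],[[0,0,0],0],[[0,0,0],0],[[0,0,0],0],[[0,0,-15],0],[[0,0,-25],0],[[0,0,-30],0],[[0,0,-30],0],[[0,0,0],0]]' --fingers 85

```text
clock: 10.38
position: [0.4631, 0.0877, 0.0982]
ee_rot: [0.0, 0.969, -0.248, -0.002]
contact_force: [1.0, 1.1, 0.9]
width: 0.0851
```

```bash
python3 go.py 462 -59 70 -84.6;python3 go.py 462 -59 70 5.4
```

```text
ang -28.7 tool turn 55.9 shift before turn [ 69.5 129.2  28.1] after turn [146.   14.8  27.7] pos [463.1  87.7  98.2] tilt [-0.003  0.001 -1.   ]
ang -28.7 tool turn -34.1 shift before turn [ 69.5 129.2  28.1] after turn [-14.8 145.9  28.4] pos [463.1  87.7  98.2] tilt [-0.003  0.001 -1.   ]
```

carry_out --series '[[[0,0,0],-6.6],[[0,0,0],-6.6],[[0,0,0],-6.6],[[0,0,0],-6.6],[[0,0,0],-6.6],[[-3,25,0],0],[[-3,29,0],0],[[-3,29,0],0],[[-3,29,0],0],[[-3,29,0],0]]'

```text
clock: 11.22
position: [0.463, -0.0531, 0.0952]
ee_rot: [-0.002, 0.998, 0.058, -0.001]
contact_force: [1.2, 0.0, 0.2]
width: 0.0851
```

carry_out --series '[[[0,0,8],0],[[0,0,8],0],[[0,0,0],0]]'

```text
clock: 11.47
position: [0.4632, -0.0586, 0.077]
ee_rot: [-0.001, 0.999, 0.054, -0.001]
contact_force: [-0.6, 0.9, 0.2]
width: 0.0851
```

```bash
python3 go.py 462 -59 -8 5.4;python3 shot.py c9 side 150 130 400 330
```

```text
ang 6.2 tool turn 0.8 shift before turn [-1.1  0.4 85. ] after turn [-1.1  0.4 85. ] pos [463.2 -58.6  77. ] tilt [-0.002 -0.002 -1.   ]
scale 2.95
```

View pics/c9.png

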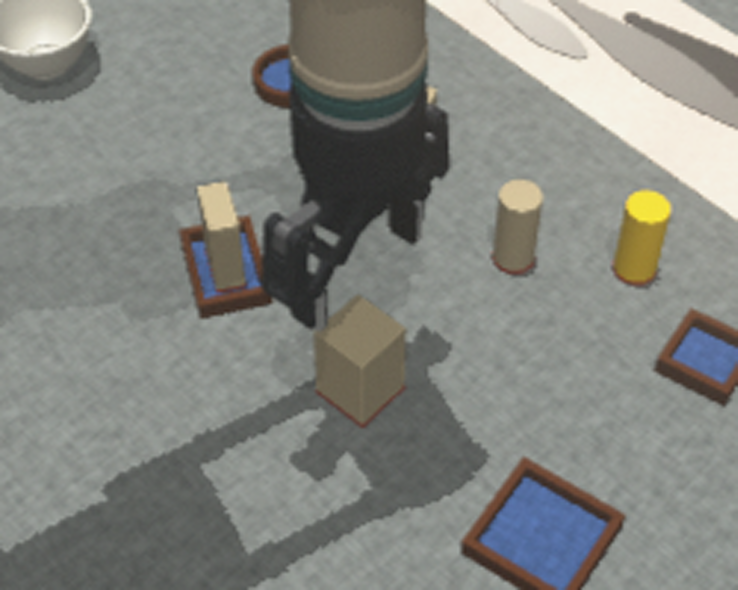

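The oblong stands upright in its box at (222,240), and the gripper is over the large stone at (360,350). Descending.

carry_out --series '[[[-1,0.5,14],0.8],[[0,0,16],0],[[0,0,16],0],[[0,0,16],0],[[0,0,12],0],[[0,0,8],0],[[0,0,0],0]]'

```text
clock: 12.1
position: [0.4634, -0.0509, -0.0074]
ee_rot: [-0.002, 0.999, 0.052, 0.0]
contact_force: [0.7, -0.4, -0.3]
width: 0.0847
```

```bash
python3 go.py 462 -59 -8 5.4
```

```text
ang 6.0 tool turn 0.6 shift before turn [-2.3  8.   0.6] after turn [-2.2  8.   0.6] pos [463.4 -50.9  -7.4] tilt [ 0.001 -0.004 -1.   ]
```

carry_out --series '[[[-1,4,0],0.6],[[-1,4,0],0],[[0,0,0],0],[[0,0,0],0]]'

```text
clock: 12.43
position: [0.4633, -0.0584, -0.0061]
ee_rot: [-0.002, 0.999, 0.048, 0.001]
contact_force: [0.4, 0.5, -0.0]
width: 0.0846
```

carry_out --series '[[[0,0,0],0],[[0,0,0],0],[[0,0,0],0],[[0,0,0],0],[[0,0,0],0],[[0,0,0],0],[[0,0,0],0]]' --fingers 0

```text
clock: 13.02
position: [0.4643, -0.0592, -0.0043]
ee_rot: [-0.001, 0.999, 0.047, 0.003]
contact_force: [0.3, -0.3, -0.3]
width: 0.0436
```

```bash
python3 go.py 465 -224.5 90 11
```

```text
ang 5.4 tool turn -5.6 shift before turn [-14.4 164.4 -94.7] after turn [-30.3 162.1 -94.8] pos [464.3 -59.2  -4.3] tilt [ 0.006 -0.002 -1.   ]
```

carry_out --series '[[[0,0,-10],0],[[0,0,-20],0],[[0,0,-25],0],[[0,0,-25],0],[[0,0,-10],-5.6],[[-5,23,0],0],[[-5,27,0],0],[[-5,27,0],0],[[-5,27,0],0],[[-5,27,0],0]]'

```text
clock: 13.85
position: [0.4584, -0.189, 0.0836]
ee_rot: [-0.006, 0.995, 0.103, -0.004]
contact_force: [0.1, -0.8, -3.1]
width: 0.0438
```

carry_out --series '[[[-3,20,0],0],[[0,0,0],0],[[0,0,0],0]]'

```text
clock: 14.1
position: [0.4589, -0.2157, 0.0815]
ee_rot: [-0.005, 0.995, 0.1, -0.004]
contact_force: [-0.5, 0.2, -4.1]
width: 0.0433
```

```bash
python3 go.py 465 -224.5 20 11
```

```text
ang 11.5 tool turn 0.5 shift before turn [ 4.7 10.6 61.3] after turn [ 4.7 10.5 61.3] pos [ 458.9 -215.7   81.5] tilt [-0.008 -0.011 -1.   ]
```

carry_out --series '[[[2,5,0],0.5],[[2,5,0],0],[[0,0,12],0],[[0,0,14],0],[[0,0,14],0],[[0,0,10],0],[[0,0,0],0],[[0,0,0],0]]'

```text
clock: 14.77
position: [0.466, -0.2203, 0.0286]
ee_rot: [-0.006, 0.995, 0.098, -0.005]
contact_force: [-0.4, -0.2, -3.4]
width: 0.0436
```

```bash
python3 go.py 465 -224.5 0 11
```

```text
ang 11.3 tool turn 0.3 shift before turn [-1.5  4.3 28.5] after turn [-1.5  4.3 28.5] pos [ 466.  -220.3   28.6] tilt [-0.008 -0.014 -1.   ]
```

carry_out --series '[[[-1,3,0],0],[[0,2,8],0],[[0,0,8],0],[[0,0,6],0],[[0,0,3],0],[[0,0,0],0],[[0,0,0],0]]'

```text
clock: 15.35
position: [0.4677, -0.2259, 0.003]
ee_rot: [-0.005, 0.995, 0.099, -0.003]
contact_force: [-1.1, 0.0, -3.4]
width: 0.0432
```

```bash
python3 go.py 465 -224.5 0 11
```

```text
ang 11.4 tool turn 0.4 shift before turn [-2.3 -1.9  3. ] after turn [-2.4 -1.9  3. ] pos [ 467.7 -225.9    3. ] tilt [-0.005 -0.011 -1.   ]
```

carry_out --series '[[[-2,-1,2],0],[[0,0,2],0],[[0,0,2],0],[[0,0,0],0]]'

```text
clock: 15.68
position: [0.4657, -0.2255, 0.0008]
ee_rot: [-0.005, 0.995, 0.099, -0.003]
contact_force: [0.7, 0.2, -3.7]
width: 0.0434
```

carry_out --series '[[[0,0,2],0],[[0,0,1],0]]'

```text
clock: 15.85
position: [0.4662, -0.2258, -0.0002]
ee_rot: [-0.004, 0.995, 0.099, -0.002]
contact_force: [-3.3, 2.7, 9.5]
width: 0.0434
```

carry_out --series '[[[0,0,0],0],[[0,0,0],0],[[0,0,0],0],[[0,0,0],0],[[0,0,0],0],[[0,0,-15],0],[[0,0,-25],0],[[0,0,-30],0],[[0,0,-30],0],[[0,0,0],0]]' --fingers 85

```text
clock: 16.68
position: [0.4661, -0.2264, 0.1013]
ee_rot: [-0.005, 0.995, 0.099, -0.003]
contact_force: [1.0, 0.2, -0.1]
width: 0.085
```

```bash
python3 go.py 629 -53 90 38
```

```text
ang 11.4 tool turn -26.6 shift before turn [ 193.9 -137.8   11.8] after turn [235.2 -36.3  10.5] pos [ 466.1 -226.4  101.3] tilt [-0.005 -0.011 -1.   ]
```

carry_out --series '[[[0,0,0],-6.6],[[0,0,0],-6.6],[[0,0,0],-6.6],[[0,0,0],-6.6],[[24,-4,0],0],[[32,-5,0],0],[[36,-5,0],0],[[36,-6,0],0],[[36,-6,0],0],[[32,-5,0],0]]'

```text
clock: 17.52
position: [0.6, -0.08, 0.099]
ee_rot: [-0.004, 0.944, 0.33, -0.003]
contact_force: [-0.1, -0.0, -0.4]
width: 0.0853
```

carry_out --series '[[[20,-3,0],0],[[0,0,0],0],[[0,0,0],0]]'

```text
clock: 17.77
position: [0.6184, -0.0582, 0.096]
ee_rot: [-0.005, 0.943, 0.333, -0.003]
contact_force: [-0.3, -0.3, 0.5]
width: 0.0854
```

```bash
python3 go.py 628.5 -52.5 50 38
```

```text
ang 38.9 tool turn 0.9 shift before turn [11.6  2.4 45.9] after turn [11.6  2.2 45.9] pos [618.4 -58.2  96. ] tilt [-0.002 -0.011 -1.   ]
```

carry_out --series '[[[6,1,0],0.9],[[5,1,0],0],[[0,0,10],0],[[0,0,14],0],[[0,0,14],0],[[0,0,0],0],[[0,0,0],0]]'

```text
clock: 18.35
position: [0.6246, -0.0578, 0.0541]
ee_rot: [-0.005, 0.947, 0.322, -0.005]
contact_force: [0.7, 0.3, 0.4]
width: 0.0849
```

```bash
python3 go.py 628.5 -52.5 -8 38;python3 shot.py c10 side 250 130 430 270
```

```text
ang 37.6 tool turn -0.4 shift before turn [ 6.7 -1.1 62.1] after turn [ 6.7 -1.  62.1] pos [624.6 -57.8  54.1] tilt [-0.006 -0.012 -1.   ]
scale 4.214285714285714
```

View pics/c10.png

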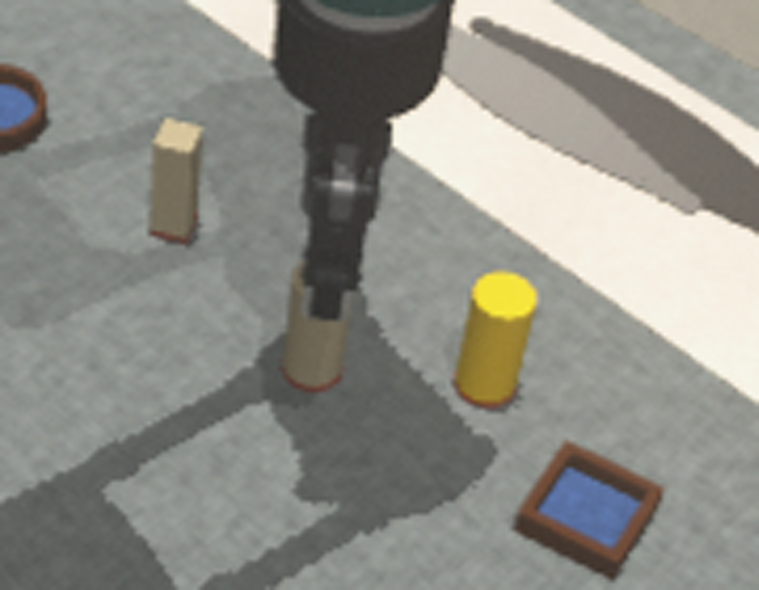

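The near finger at (325,300) is in front of the beige round stone at (315,330), and the yellow one at (495,340) is clear. Descending.

carry_out --series '[[[3,0,0],0],[[3,0,0],0],[[0,0,10],0],[[0,0,14],0],[[0,0,14],0],[[0,0,10],0],[[0,0,7],0],[[0,0,0],0],[[0,0,0],0]]'

```text
clock: 19.15
position: [0.6324, -0.0547, -0.0011]
ee_rot: [-0.002, 0.947, 0.322, -0.001]
contact_force: [0.8, 0.3, -0.0]
width: 0.0849
```

```bash
python3 go.py 628.5 -52.5 -8 38
```

```text
ang 37.5 tool turn -0.5 shift before turn [-1.7 -4.1  6.9] after turn [-1.7 -4.1  6.9] pos [632.4 -54.7  -1.1] tilt [-0.001 -0.005 -1.   ]
```

carry_out --series '[[[-1,-2,4],0],[[-1,-2,4],0],[[0,0,0],0]]'

```text
clock: 19.4
position: [0.6289, -0.0527, -0.0087]
ee_rot: [-0.002, 0.947, 0.322, -0.0]
contact_force: [-0.4, -0.1, -0.1]
width: 0.0855
```

carry_out --series '[[[0,0,0],0],[[0,0,0],0],[[0,0,0],0],[[0,0,0],0],[[0,0,0],0],[[0,0,0],0],[[0,0,0],0],[[0,0,0],0]]' --fingers 0

```text
clock: 20.07
position: [0.6297, -0.0528, -0.0073]
ee_rot: [-0.001, 0.947, 0.322, 0.001]
contact_force: [-0.6, -0.1, 0.4]
width: 0.0311
```

```bash
python3 go.py 636 207.5 90 38
```

```text
ang 37.5 tool turn -0.5 shift before turn [ 163.8 -202.8  -96.6] after turn [ 165.4 -201.4  -96.6] pos [629.7 -52.8  -7.3] tilt [ 0.002 -0.002 -1.   ]
```

carry_out --series '[[[0,0,-10],0],[[0,0,-20],0],[[0,0,-25],0],[[0,0,-25],0],[[0,0,-15],0],[[20,-25,0],0],[[24,-29,0],0],[[24,-30,0],0],[[24,-30,0],0],[[24,-30,0],0]]'

```text
clock: 20.9
position: [0.6355, 0.1279, 0.0973]
ee_rot: [0.001, 0.949, 0.315, 0.001]
contact_force: [0.8, -0.6, -2.0]
width: 0.0309
```

carry_out --series '[[[24,-29,0],0],[[18,-22,0],0],[[0,0,0],0],[[0,0,0],0]]'

```text
clock: 21.23
position: [0.6374, 0.2069, 0.0998]
ee_rot: [-0.001, 0.948, 0.319, 0.002]
contact_force: [-0.2, 0.5, -0.7]
width: 0.0306
```

```bash
python3 go.py 635.5 207 20 38
```

```text
ang 37.2 tool turn -0.8 shift before turn [-1.9 -1.2 79.8] after turn [-1.8 -1.2 79.8] pos [637.4 206.9  99.8] tilt [ 0.005 -0.001 -1.   ]
```

carry_out --series '[[[-2,-1,12],0],[[0,0,16],0],[[0,0,16],0],[[0,0,16],0],[[0,0,10],0],[[0,0,0],0],[[0,0,0],0]]'

```text
clock: 21.82
position: [0.6365, 0.2021, 0.031]
ee_rot: [0.0, 0.948, 0.318, 0.004]
contact_force: [-0.7, -0.5, -1.3]
width: 0.0308
```

```bash
python3 go.py 635.5 207 -3 38
```

```text
ang 37.1 tool turn -0.9 shift before turn [ 1.9 -4.6 34.1] after turn [ 1.9 -4.6 34.1] pos [636.5 202.1  31. ] tilt [ 0.007  0.003 -1.   ]
```

carry_out --series '[[[1,-3,0],0],[[1,-2,8],0],[[0,0,8],0],[[0,0,7],0],[[0,0,3],0],[[0,0,0],0],[[0,0,0],0]]'

```text
clock: 22.4
position: [0.6376, 0.2073, 0.0058]
ee_rot: [0.0, 0.948, 0.318, 0.006]
contact_force: [-0.2, 0.7, -1.3]
width: 0.0309
```

```bash
python3 go.py 635.5 207 -3 38;python3 shot.py c11 side 180 100 330 215
```

```text
ang 37.0 tool turn -1.0 shift before turn [-2.  -1.   8.8] after turn [-1.9 -1.   8.8] pos [637.6 207.3   5.8] tilt [ 0.012  0.005 -1.   ]
scale 5.130434782608695
```

View pics/c11.png

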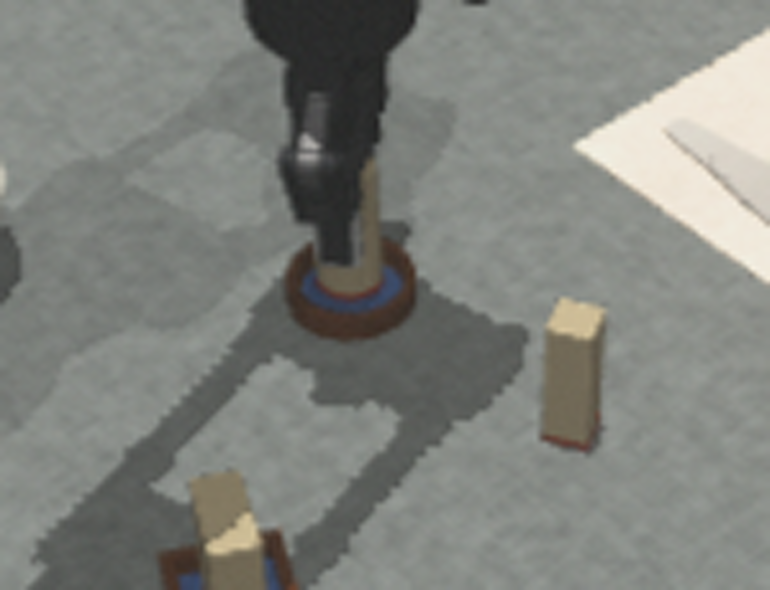

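The round stone's foot is inside the ring at (350,285). Lowering the last 8 mm.

carry_out --series '[[[-1,-1,3],0],[[-1,0,3],0],[[0,0,2],0],[[0,0,1],0],[[0,0,0],0]]'

```text
clock: 22.87
position: [0.636, 0.2072, -0.0031]
ee_rot: [0.001, 0.948, 0.318, 0.007]
contact_force: [1.1, -0.4, -0.7]
width: 0.031
```

carry_out --series '[[[0,0,2],0],[[0,0,1],0]]'

```text
clock: 23.03
position: [0.6363, 0.2072, -0.0031]
ee_rot: [0.001, 0.948, 0.318, 0.008]
contact_force: [-0.8, 0.8, 0.0]
width: 0.031
```

carry_out --series '[[[0,0,0],0],[[0,0,0],0],[[0,0,0],0],[[0,0,0],0],[[0,0,0],0],[[0,0,-15],0],[[0,0,-25],0],[[0,0,-30],0],[[0,0,-30],0],[[0,0,0],0]]' --fingers 85

```text
clock: 23.87
position: [0.634, 0.2065, 0.0979]
ee_rot: [0.0, 0.948, 0.318, 0.006]
contact_force: [1.7, 0.4, -0.0]
width: 0.0848
```

```bash
python3 go.py 650 71.3 70 28.8
```

```text
ang 37.0 tool turn 8.2 shift before turn [-68.9 117.4  27.7] after turn [-51.4 126.   27.9] pos [634.  206.5  97.9] tilt [ 0.01   0.004 -1.   ]
```

carry_out --series '[[[0,0,0],4],[[0,0,0],4],[[-9,21,0],0],[[-11,26,0],0],[[-11,26,0],0],[[-11,26,0],0],[[-9,21,0],0],[[0,3,10],0],[[0,3,10],0],[[0,0,0],0]]'

```text
clock: 24.7
position: [0.6529, 0.0687, 0.0772]
ee_rot: [-0.0, 0.969, 0.249, 0.01]
contact_force: [-0.8, -0.6, -0.4]
width: 0.0847
```

```bash
python3 go.py 650 71.3 50 28.8
```

```text
ang 28.8 tool turn 0.0 shift before turn [-1.8 -3.8 27.1] after turn [-1.8 -3.8 27.1] pos [652.9  68.7  77.2] tilt [ 0.019  0.004 -1.   ]
```

carry_out --series '[[[-1,-2,0],0],[[-1,-2,0],0],[[0,0,10],0],[[0,0,14],0],[[0,0,14],0],[[0,0,14],0],[[0,0,10],0],[[0,0,0],0],[[0,0,0],0]]'

```text
clock: 25.45
position: [0.6483, 0.0812, 0.0096]
ee_rot: [-0.002, 0.967, 0.253, 0.009]
contact_force: [-1.1, 0.4, -0.2]
width: 0.085
```

```bash
python3 go.py 650 71.3 -8 28.8
```

```text
ang 29.3 tool turn 0.5 shift before turn [-3.6  9.4 17.6] after turn [-3.6  9.5 17.6] pos [648.3  81.2   9.6] tilt [ 0.019  0.001 -1.   ]
```

carry_out --series '[[[-1.5,4,4],0.5],[[-1,3,6],0],[[-1,2,6],0],[[0,0,0],0],[[0,0,0],0]]'

```text
clock: 25.87
position: [0.6518, 0.0713, -0.0059]
ee_rot: [-0.001, 0.968, 0.249, 0.011]
contact_force: [1.2, 0.1, -0.9]
width: 0.085
```

```bash
python3 go.py 650 71.3 -8 28.8
```

```text
ang 28.8 tool turn 0.0 shift before turn [-1.6 -0.9  2.1] after turn [-1.6 -0.9  2.1] pos [651.8  71.3  -5.9] tilt [ 0.023  0.003 -1.   ]
```

carry_out --series '[[[-1.5,-1,2],0],[[0,0,0],0],[[0,0,0],0],[[0,0,0],0],[[0,0,0],0],[[0,0,0],0],[[0,0,0],0],[[0,0,0],0],[[0,0,0],0]]' --fingers 0

```text
clock: 26.62
position: [0.6504, 0.0712, -0.0071]
ee_rot: [-0.001, 0.969, 0.249, 0.012]
contact_force: [0.2, -1.1, -0.9]
width: 0.0214
```

```bash
python3 go.py 652.5 -212 90 11.5
```

```text
ang 28.8 tool turn 17.3 shift before turn [-132.2  249.5  -99.4] after turn [-52.  278.3 -97.4] pos [650.4  71.2  -7.1] tilt [ 0.024  0.004 -1.   ]
```

carry_out --series '[[[0,0,-10],0],[[0,0,-20],0],[[0,0,-25],0],[[0,0,-25],0],[[0,0,-18],5.8],[[0,0,0],5.8],[[0,0,0],5.7],[[-5,28,0],0],[[-6,34,0],0],[[-6,34,0],0]]'

```text
clock: 27.45
position: [0.6494, -0.0212, 0.1013]
ee_rot: [-0.005, 0.995, 0.097, 0.014]
contact_force: [0.1, 0.2, -1.8]
width: 0.0215
```

```bash
python3 go.py 652.5 -212 92 11.5
```

```text
ang 11.2 tool turn -0.3 shift before turn [-34.1 187.8   6.9] after turn [-35.2 187.6   6.8] pos [649.4 -21.2 101.3] tilt [ 0.028 -0.008 -1.   ]
```

carry_out --series '[[[-6,33,0],0],[[-6,33,0],0],[[-6,33,0],0],[[-6,33,0],0],[[-6,28,0],0],[[-2,12,0],0],[[0,0,0],0],[[0,0,0],0]]'

```text
clock: 28.12
position: [0.651, -0.2109, 0.1051]
ee_rot: [-0.003, 0.995, 0.095, 0.016]
contact_force: [0.2, -0.0, -1.5]
width: 0.0212
```

```bash
python3 go.py 652.5 -212 20 11.5
```

```text
ang 10.9 tool turn -0.6 shift before turn [-1.5  1.6 85.1] after turn [-1.6  1.6 85.1] pos [ 651.  -210.9  105.1] tilt [ 0.033 -0.003 -0.999]
```

carry_out --series '[[[-1,1,10],0],[[0,0,14],0],[[0,0,14],0],[[0,0,14],0],[[0,0,10],0],[[0,0,0],0],[[0,0,0],0]]'

```text
clock: 28.7
position: [0.6521, -0.198, 0.0396]
ee_rot: [-0.006, 0.995, 0.1, 0.016]
contact_force: [0.3, -0.7, -0.4]
width: 0.0214
```

```bash
python3 go.py 652.5 -212 -3 11.5
```

```text
ang 11.4 tool turn -0.1 shift before turn [-3.7 14.1 42.4] after turn [-3.8 14.1 42.4] pos [ 652.1 -198.    39.6] tilt [ 0.033 -0.009 -0.999]
```

carry_out --series '[[[-1.5,5,0],0],[[-1.5,5,0],0],[[-1,4,8],0],[[0,1,8],0],[[0,1,6],0],[[0,0,2],0],[[0,0,0],0],[[0,0,0],0]]'

```text
clock: 29.37
position: [0.6537, -0.2158, 0.0152]
ee_rot: [-0.005, 0.995, 0.1, 0.018]
contact_force: [-0.7, -0.1, -0.9]
width: 0.021
```

```bash
python3 go.py 652.5 -212 -3 11.5;python3 shot.py c12 side 320 170 450 270
```

```text
ang 11.5 tool turn -0.0 shift before turn [-1.1 -3.9 18.2] after turn [-1.1 -3.9 18.2] pos [ 653.7 -215.8   15.2] tilt [ 0.037 -0.007 -0.999]
scale 5.9
```

View pics/c12.png

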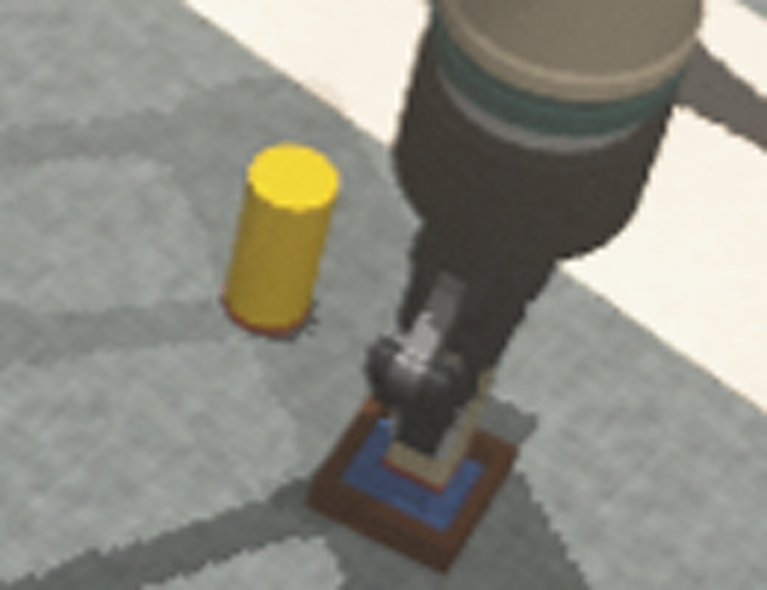

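The small stone hangs over its box, with its foot at (418,475) and the floor centred near (413,475). Lowering, with a 4 mm correction in y.

carry_out --series '[[[-1,-2,3],0],[[0,-2,5],0],[[0,0,5],0],[[0,0,2],0],[[0,0,0],0],[[0,0,0],0]]'

```text
clock: 29.92
position: [0.6525, -0.2109, -0.0009]
ee_rot: [-0.005, 0.995, 0.1, 0.018]
contact_force: [-0.9, -0.0, -0.6]
width: 0.0215
```

```bash
python3 go.py 652.5 -212 -3 11.5
```

```text
ang 11.5 tool turn 0.0 shift before turn [-0.3  1.1  2.1] after turn [-0.3  1.1  2.1] pos [ 652.5 -210.9   -0.9] tilt [ 0.037 -0.006 -0.999]
```

carry_out --series '[[[0,1,2],0],[[0,0,1.5],0],[[0,0,0],0]]'

```text
clock: 30.17
position: [0.6533, -0.212, -0.0026]
ee_rot: [-0.005, 0.995, 0.101, 0.019]
contact_force: [-0.5, -0.3, -1.2]
width: 0.0213
```

carry_out --series '[[[0,0,1],0],[[0,0,1.5],0]]'

```text
clock: 30.33
position: [0.6539, -0.2123, -0.0031]
ee_rot: [-0.004, 0.995, 0.101, 0.019]
contact_force: [-4.2, 2.1, 13.9]
width: 0.0216
```

carry_out --series '[[[0,0,0],0],[[0,0,0],0],[[0,0,0],0],[[0,0,0],0],[[0,0,0],0],[[0,0,0],0],[[0,0,-15],0],[[0,0,-25],0],[[0,0,-30],0],[[0,0,-30],0]]' --fingers 85

```text
clock: 31.17
position: [0.6448, -0.2114, 0.0897]
ee_rot: [-0.009, 0.995, 0.1, 0.011]
contact_force: [0.2, -0.5, -0.6]
width: 0.0851
```

carry_out --series '[[[0,0,-30],0],[[0,0,-30],0],[[0,25,0],0],[[0,35,0],0],[[0,35,0],0],[[0,35,0],0],[[0,35,0],0],[[0,35,0],0],[[0,0,0],0]]'

```text
clock: 31.92
position: [0.689, -0.415, 0.1608]
ee_rot: [-0.004, 0.994, 0.103, 0.018]
contact_force: [-0.1, -0.6, -0.4]
width: 0.0854
```

```bash
python3 shot.py c13 side 110 80 490 370; python3 shot.py c14 top 90 120 470 300; python3 -c "
from rig import manip;s=manip.get_state();print(s['clock'],s['position'],s['qd'].round(3))"
```

```text
scale 2.0344827586206895
scale 2.0526315789473686
32.0167 [ 0.6885021  -0.40872042  0.16124181] [ 0.035 -0.032  0.036  0.018  0.01   0.001]
```

View pics/c13.png

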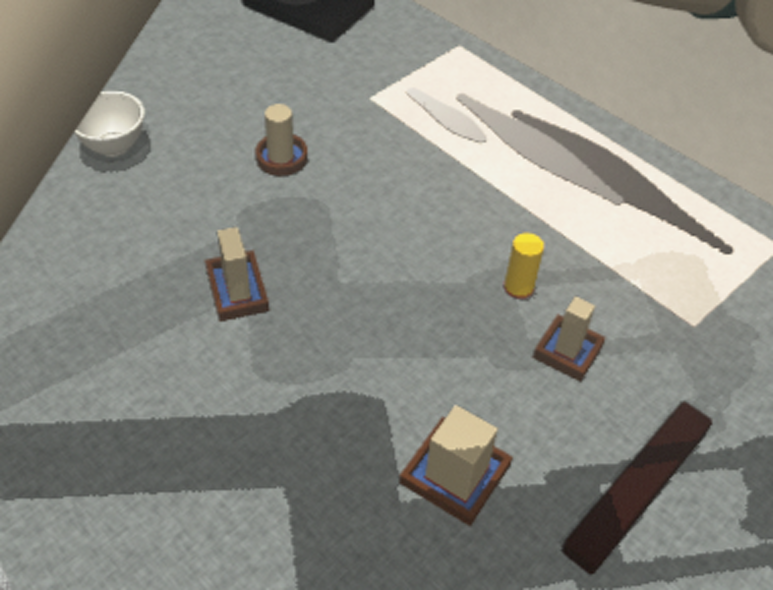

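View pics/c14.png

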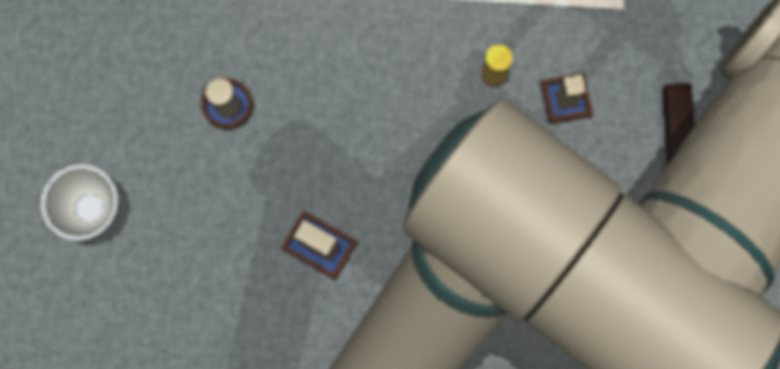

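All four stones stand upright inside their own boxes. In the side view they are at (280,135), (233,265), (462,450) and (575,325), and the oblong runs with its box. The yellow one, bowl and paperweight look untouched. I'll let the arm settle, then hand in.

carry_out --series '[[[0,0,0],0],[[0,0,0],0],[[0,0,0],0]]'

```text
clock: 32.27
position: [0.6881, -0.4052, 0.1608]
ee_rot: [-0.009, 0.994, 0.106, 0.017]
contact_force: [-0.5, 0.3, 0.4]
width: 0.0852
```

Run:
```python
from rig import manip
print(manip.sign_off())
```

```text
the job is handed in; nothing more can be done
None
```

All four seal stones are in their own boxes, and I handed the job in at about 32 s of the 99 s allowed.

**Last checks:** The final side picture shows all four stones upright inside their boxes, with the oblong one turned the way its box runs. The top picture agrees for the round, small and oblong stones. The arm hid the large stone there, so only the side view confirms that one. The bowl, the paperweight and the yellow look-alike show no change by eye; I didn't measure them. The gripper was open and well clear. The highest contact force I saw, read at the end of each call, was about 15 N, when the small stone touched its box floor.

**What disagreed:**
- **Height reading:** The reported TCP height was about 30 mm lower than the camera showed. I set the grasp height by the pictures and placed each stone relative to that.
- **Drift:** The arm drifted several millimetres on some moves, which I corrected before each grip and placing. The tool was leaning about 2° when it released the small stone, but the stone stood upright afterwards.
- **Release height:** The touchdown force was clear for the large and small stones. The oblong and round ones were released at the expected floor height with little or no contact force.

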